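Tip the coir brick into the potting tidy

TASK

Tip the standing coir brick over from where it stands by gently pushing it high on its broad face, so that it falls lengthwise into the green potting tidy through its open front, then push it along until it lies flat and wholly inside the tidy, with nothing sticking out past the front edge. Use only the outside of the fingertips: never pinch or lift the brick, and do not slide it about while it is standing. Leave everything else on the bench where it is.

Things in the scene. Friction and masses are not known exactly. Their poses are not given: they have to be found in the camera images.
- coir_brick: Loose rigid coir brick, brown with a pale paper band (green stripe) round its middle, 55 x 100 x 200 mm, 0.45 to 0.92 kg, first standing on its 55 x 100 mm end on the bench, just outside the tidy's open front. Origin: centre of that end (the foot). Axes: z along the 200 mm from foot to head, y along the 100 mm width, x through the 55 mm thickness, pointing at the start into the tidy.
- coir_foot_left (a point): Point on the brick's foot end face, at the +y side edge (x 0, y +50, z 0 mm in the brick's frame). Once the brick lies flat, pushing it along by its foot end takes up to about 9 N.
- coir_foot_right (a point): Point on the brick's foot end face, at the -y side edge (x 0, y -50, z 0 mm in the brick's frame).
- coir_head_left (a point): Point on the brick's head end face, at the +y side edge (x 0, y +50, z 200 mm in the brick's frame). A push of 1 to 2 N on the broad face at 160 mm height tips the standing brick; past about 15 degrees of lean it falls by itself.
- coir_head_right (a point): Point on the brick's head end face, at the -y side edge (x 0, y -50, z 200 mm in the brick's frame).
- tidy: Dark green plastic potting tidy, an open-fronted tray screwed to the bench: 310 mm deep (x), 320 wide (y), floor 3 mm thick on the bench, walls 4 mm thick. Back wall 90 mm high at x = +155 mm; side walls 36 mm high at the front, rising to 90 at the back. Front (x = -155 mm) open, no lip but the floor's edge. Origin: centre of the underside; x points from the open front to the back, z up.
- tidy_mouth (a point): Middle of the tidy's front floor edge, on top of the floor (x -155, y 0, z 3 mm in the tidy's frame). The open front faces roughly to the robot's right (world -y, within 0.3 rad). The brick starts with its near broad face 15 to 45 mm outside this edge, turned at most about 0.2 rad from square to it.
- mister: Bystander: yellow plastic plant mister with a white spray head, loose, 88 mm across, 203 mm tall, nozzle reaching 63 mm from its axis along its -x. Origin: centre of the underside, z up.
- pot_low: Bystander: clay pot, loose, 112 mm across the rim, 102 mm tall, the lower of two nested pots. Origin: centre of the underside, z up.
- pot_top: Bystander: clay pot of the same size nested in pot_low, its rim 21 mm above the lower one's (stack 124 mm tall). Origin: centre of its underside, z up.
- label_tin: Bystander: loose zinc tin of wooden plant labels, 72 mm across, 95 mm tall, labels to about 130 mm. Origin: centre of the underside, z up.
- sieve: Bystander: lime-green plastic garden sieve lying loose on the bench, 240 mm across, 66 mm tall. Origin: centre of the underside, z up.
- widger: Bystander: stainless widger (slim seedling lifter) lying loose, 171 mm long (x), 16 mm wide, 4 mm thick. Origin: underside, near the middle; x along its length, z up.
Things that resemble listed ones, but are neither listed nor needed, are in the scene too. There is more than one size of the coir_brick; the one meant has the size given above.

How it is judged:
By the outcome, as a careful person would: the job done as asked, in the order asked, and still so for the second after the job is handed in, with the robot touching nothing.
It also fails if it takes over 48 s, if anything falls off the work surface, if the arm or the gripper's body presses on something with over 40 N, if the wrist force passes 120 N, or if a joint passes its speed limit or range.

ROBOT

A 6-joint arm with a two-finger parallel gripper is mounted at the origin on the work surface. World frame = base frame: x ahead of the robot, y to its left, z up, the work surface at z = 0. Lengths are in m, angles in degrees, forces in N, time in s.
With the tool pointing down it reaches from about 0.4 to 0.825 m from the base axis. Payload 7 kg.
Tool frame: the origin (TCP) lies midway between the tips of the shut fingers; the grasp point (between the pads) lies 19 mm behind it (r.grip_point_offset is the z of the grasp point in the tool frame, in m); z points along the fingers, y is the line along which they close (so a half turn about z gives the same grasp; the last joint's range is limited). The gripper opens to 88 mm and grips with 3 to 60 N. Pads are 19 mm wide; open, the fingers measure 130 mm over their backs; the gripper's body (78 mm by 193 mm) begins 47 mm behind the grasp point.
Start: joints at [92.195, 20.546, 0.682, 0, -70.136, -16.507], TCP at [0.167, 0.654, 0.227] pointing down, gripper open.
Joint ranges: [-176.03, 176.03], [-82.01, 121.73], [-58.28, 71.71], [-173.87, 95.51], [-174.79, -0.11], [-173.66, 173.66]. Speed limits (degrees/s): [136.94, 136.94, 172.46, 180, 180, 180].

INTERFACE

Orientations are given as [roll, pitch, yaw] about the fixed x, y, z axes, in that order (R = Rz(yaw) Ry(pitch) Rx(roll)).
In Python, from plant import r, viewer, recognise, outline_of, pinpoint gives the robot as it stands.
- The arm moves only by the tool move_arm, never from a script. Its argument "targets" is a list of rows, each a list of 2 entries, a list of its own where there are three numbers: the shift along the tool's x, y, z in cm, then the turn, a rotation vector about the tool's x, y, z in rad. A call has 1 to 5 rows; each row is the pose to reach, as a shift and turn from the pose commanded when the call began, along the tool's axes at that moment; what a row does not reach only later rows make up. A row lasts 1/8 s, in which the tool goes at most 62.5 mm and 10.7 degrees, less where a joint would pass 70% of its speed; a pose out of reach is approached as far as the arm can. A call with a gripper value outside its range is refused whole. "jaw" is the finger opening in cm, from 0 to 8.76, set as the call begins (left out, the last holds). The fingers move at their own pace and stop on an object; "squeeze" is the grip in N (left out, the last holds). Time passes only in rows, so rows that repeat a pose let the fingers close. It gives the time, the measured TCP pose, the force, the opening and the grip force at its end, in the units of the state.
- r.get_state(): the state, without advancing time (a new reading comes with each control period).
- viewer.capture(name): name is "scene" or "top" or "wrist"; returns a dict with "image" (420x560x3 uint8, blue, green, red), "intrinsics" (3x3 intrinsics, pixels), "camera_from_world" (4x4, takes a point from world to camera coordinates). Camera axes: x right, y up, looking along -z (the intrinsics and any distortion apply to the point x, -y, -z); pixel columns grow to the right and rows downward; lengths in m; the calibration is good to about 2 mm. A picture is of the moment at which its call begins. There is no depth.
- r.close_job(): hands the job in; it is judged then, once.
Trained networks look in the newest picture that a camera, given by its name, has taken for a name from the list of things; names that differ only in an ending like _2 or _b are one class to them, and where a whole thing is asked for, a point or a joint stands for the part that bears it (a point fixed in the world has none). Each returns a list of dicts, best first, with "score" (0 to 1); they miss things now and then, are a little off and sometimes report something else, mostly with a low value. They report only what shows in the picture. A call takes as long as a camera call. They do not tell look-alikes from the thing itself.
- recognise(label, camera): "box" ([left, top, right, bottom] in pixels, round what is visible of it).
- outline_of(label, camera): "mask" (420x560 bool, what is visible of it) and "box" ([left, top, right, bottom] in pixels, round what is visible of it).
- pinpoint(label, camera): "location" ([row, column] in pixels: a listed point, or the origin of a listed thing).
The state is a dict: "time_s": time; "joints": joint angles; "qd": joint speeds; "joint_torque": joint torques, N m; "tcp_pos": TCP position; "eef_rot": TCP orientation; "contact_force": force on the tool from outside, world axes, zero at the start; "moment": the same for the moment, N m; "gripper_width": finger opening in m; "gripper_force": force on a finger pad.
Only numpy, scipy, OpenCV 4.12 (cv2) and the standard library are available. Lean on these libraries where they do the work, as an engineer would, in place of code of your own. Each camera call takes 0.05 s, during which the arm holds its last target. There are 200 camera calls.

## Working session

There is one attempt and no reset: what is moved stays moved. The work goes in short steps, Python scripts to look and compute and a tool call to move; the robot and the scene stay as the last step left them, time stands still between calls to the robot, and variables do not carry over. Pictures are saved under pics/ and viewed, at most 10 in all, crops included, and the job is handed in when it is done.

Besides the shell and the picture viewer there is one more tool, called after "Call:" as name([rows], argument=value, ...), one row to a line, values as JSON. move_arm: Moves the arm, as the interface text tells. Its arguments: {"type":"object","properties":{"targets":{"type":"array","items":{"type":"array"}},"jaw":{"type":"number"},"squeeze":{"type":"number"}},"required":["targets"]}

```bash
mkdir -p pics
cat > h.py <<'E'
import numpy as np, cv2
from plant import r, viewer, recognise, outline_of, pinpoint
from scipy.spatial.transform import Rotation as R
def ray(c,px):
    K=np.array(c["intrinsics"]);T=np.array(c["camera_from_world"])
    u,v=px; d=np.linalg.inv(K)@[u,v,1]; d=np.array([d[0],-d[1],-d[2]])
    o=-T[:3,:3].T@T[:3,3]; return o,T[:3,:3].T@d
def atz(c,px,z):
    o,d=ray(c,px); return o+d*(z-o[2])/d[2]
def proj(c,p):
    K=np.array(c["intrinsics"]);T=np.array(c["camera_from_world"])
    q=T[:3,:3]@np.array(p)+T[:3,3]; q=K@[q[0],-q[1],-q[2]]; return q[:2]/q[2]
E
python3 - <<'E'
from h import *
s=r.get_state();print(s)
C={}
for n in("scene","top"):
    C[n]=viewer.capture(n);cv2.imwrite(f"pics/{n}0.png",C[n]["image"])
    for l in("coir_brick","coir_head_left","coir_head_right","coir_foot_left","coir_foot_right","tidy","tidy_mouth","mister","pot_top","label_tin","sieve","widger"):
        z={"coir_head_left":.2,"coir_head_right":.2,"tidy_mouth":.003,"pot_top":.021}.get(l,0)
        for p in pinpoint(l,n)[:3]:
            rr,cc=p["location"]; print(n,l,round(p["score"],2),(round(cc),round(rr)),atz(C[n],(cc,rr),z).round(3))
E
```

```text
{'time_s': 0.0, 'joints': array([ 9.21943058e+01,  2.05932293e+01,  6.33726038e-01, -2.03404670e-02,
       -7.01345517e+01, -1.65068847e+01]), 'qd': array([ 0.05317658,  0.00110134,  0.04597107,  0.00796919, -0.01274193,
       -0.04336524]), 'joint_torque': array([-3.68823848e-04, -5.82715237e+01,  2.93048286e+01,  6.99703574e+00,
        6.96582603e-03, -1.65651168e-04]), 'tcp_pos': array([0.16677162, 0.65357572, 0.22560137]), 'eef_rot': array([ 1.79904388e+02, -8.39346347e-03, -1.43194995e+01]), 'contact_force': array([-0.91724759,  0.03408579, -0.87663127]), 'moment': array([-0.0385167 , -0.06222253,  0.01805636]), 'gripper_force': 0.0, 'gripper_width': 0.08772030044454786}
scene coir_brick 0.9 (180, 267) [ 0.387 -0.26   0.   ]
scene coir_brick 0.88 (245, 308) [ 0.655 -0.235  0.   ]
scene coir_brick 0.82 (236, 269) [ 0.528 -0.147  0.   ]
scene coir_head_left 0.73 (225, 216) [ 0.493 -0.142  0.2  ]
scene coir_head_left 0.68 (252, 268) [ 0.69  -0.233  0.2  ]
scene coir_head_left 0.58 (136, 202) [ 0.242 -0.276  0.2  ]
scene coir_head_right 0.77 (240, 283) [ 0.702 -0.285  0.2  ]
scen
[... 1651 characters left out ...]
88) [ 0.661 -0.21   0.   ]
top coir_foot_left 0.33 (326, 232) [ 0.508 -0.164  0.   ]
top coir_foot_right 0.92 (326, 207) [ 0.592 -0.163  0.   ]
top coir_foot_right 0.75 (334, 268) [ 0.39  -0.187  0.   ]
top coir_foot_right 0.66 (359, 184) [ 0.674 -0.276  0.   ]
top tidy 0.91 (254, 225) [0.53  0.079 0.   ]
top tidy 0.67 (421, 231) [ 0.515 -0.484  0.   ]
top tidy 0.28 (118, 241) [0.472 0.531 0.   ]
top tidy_mouth 0.62 (304, 231) [ 0.512 -0.089  0.003]
top mister 0.95 (415, 281) [ 0.347 -0.459  0.   ]
top mister 0.2 (323, 207) [ 0.595 -0.153  0.   ]
top label_tin 0.89 (405, 184) [ 0.675 -0.433  0.   ]
top sieve 0.63 (118, 238) [0.484 0.53  0.   ]
top widger 0.5 (346, 156) [ 0.772 -0.231  0.   ]
```

View pics/scene0.png

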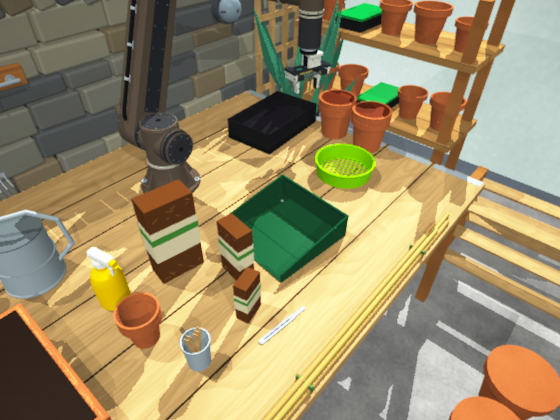

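View pics/top0.png

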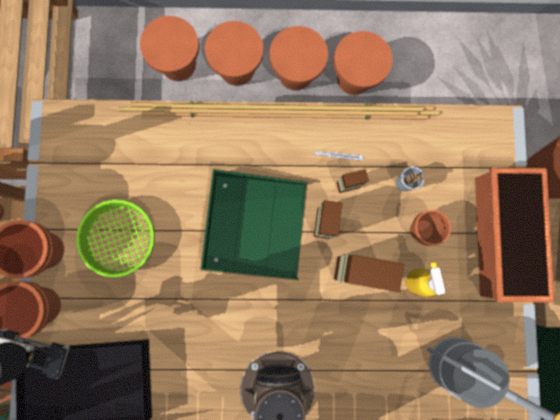

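The scene view shows three bricks. The middle one at about (236,250) stands at the tidy's mouth. In the top view it is at (330,218), with the bigger one at (370,272) and a smaller one at (352,180). I'll fit the brick and tidy poses to the masks.

```bash
cat >> h.py <<'E'
from scipy.optimize import minimize
def hullmask(c,pts):
    q=np.array([proj(c,p) for p in pts]);m=np.zeros((420,560),np.uint8)
    cv2.fillConvexPoly(m,cv2.convexHull((q*16).astype(np.int32)),1,shift=4);return m>0
def fit(cs,ms,model,x0,st):
    f=lambda x:-sum((a&b).sum()/(a|b).sum() for a,b in zip([hullmask(c,model(x)) for c in cs],ms))
    return minimize(f,x0,method="Nelder-Mead",options=dict(initial_simplex=np.array([x0]+[list(np.array(x0)+np.eye(3)[i]*st[i]) for i in range(3)])))
def mk(P):
    P=np.array(P,float)
    def m(x):
        c,s=np.cos(x[2]),np.sin(x[2]);return P@np.array([[c,-s,0],[s,c,0],[0,0,1]]).T+[x[0],x[1],0]
    return m
box=lambda a,b,h:[(i*a/2,j*b/2,z) for i in(-1,1) for j in(-1,1) for z in(0,h)]
tid=[(-.155,s*.16,z) for s in(-1,1) for z in(0,.036)]+[(.155,s*.16,z) for s in(-1,1) for z in(0,.09)]
E
python3 - <<'E'
from h import *
C={n:viewer.capture(n) for n in("top","scene")}
def pick(l,n,px):
    o=[k for k in outline_of(l,n) if k["mask"][px[1],px[0]]]; return o[0]["mask"]
mt=pick("coir_brick","top",(331,218)); ms=pick("coir_brick","scene",(230,235))
for nm,cs,m in(("both",[C["top"],C["scene"]],[mt,ms]),("top",[C["top"]],[mt])):
    f=fit(cs,m,mk(box(.055,.1,.2)),[.54,-.145,1.4],[.02,.02,.15]);print(nm,f.x,f.fun)
tm=pick("tidy","top",(254,225))
f=fit([C["top"]],[tm],mk(tid),[.527,.08,1.5],[.02,.02,.15]);print("tidy",f.x,f.fun)
for l,px in(("big",(375,272)),("small",(352,180))):
    m=pick("coir_brick","top",px);y,x=np.where(m);print(l,x.min(),x.max(),y.min(),y.max())
E
```

```text
both [ 0.53980326 -0.15282124  1.38204668] -1.7991079704916433
top [ 0.53963471 -0.15238236  1.41949426] -0.949738219895288
tidy [0.52696081 0.07310826 1.47713031] -0.9814039031368141
big 334 403 255 292
small 336 368 169 193
```

Call:
move_arm([
  [[5.6,2.3,-1.5],[0,0,0]],
  [[11,4.5,-3],[0,0,0]],
  [[17,7,-4.5],[0,0,0]],
  [[22.5,9,-6],[0,0,0]],
  [[28,11.5,-7.5],[0,0,0]],
], jaw=0, squeeze=10)

```text
time_s: 2.28
tcp_pos: [0.4097, 0.4733, 0.3018]
eef_rot: [-180.0, -0.0, -14.3]
contact_force: [1.4, 1.9, -0.2]
gripper_width: 0.0432
gripper_force: 0.0
```

Call:
move_arm([
  [[2.4,5.5,-0.6],[0,0,0]],
  [[4.8,11,-1.2],[0,0,0]],
  [[7.2,16.5,-1.8],[0,0,0]],
  [[9.6,22,-2.4],[0,0,0]],
  [[12,27.5,-3],[0,0,0]],
])

```text
time_s: 2.9
tcp_pos: [0.4566, 0.1765, 0.3317]
eef_rot: [-180.0, -0.0, -14.3]
contact_force: [1.6, 0.7, 0.9]
gripper_width: 0.0007
gripper_force: 0.0
```

Call:
move_arm([
  [[2.4,5.5,0],[0,0,0]],
  [[4.8,11,0],[0,0,0]],
  [[7.2,16.5,0],[0,0,0]],
  [[9.6,22,0],[0,0,0]],
  [[12,27.5,0],[0,0,0]],
])

```text
time_s: 3.52
tcp_pos: [0.5049, -0.1198, 0.3316]
eef_rot: [-180.0, -0.1, -14.3]
contact_force: [1.2, 0.8, -0.2]
gripper_width: 0.0005
gripper_force: 0.0
```

Call:
move_arm([
  [[2.4,5.3,0],[0,0,-0.04]],
  [[4.8,10.7,0],[0,0,-0.078]],
  [[4.8,10.7,0],[0,0,-0.078]],
])

```text
time_s: 3.9
tcp_pos: [0.5247, -0.2368, 0.33]
eef_rot: [180.0, 0.1, -10.1]
contact_force: [-0.1, 1.3, 0.0]
gripper_width: 0.0003
gripper_force: 0.0
```

Run:
```python
from h import *
s=r.get_state();print(s["tcp_pos"],s["eef_rot"],s["contact_force"])
c=viewer.capture("wrist");cv2.imwrite("pics/w1.png",c["image"])
for l in("coir_head_left","coir_head_right"):
    for p in pinpoint(l,"wrist")[:3]:
        rr,cc=p["location"];print(l,p["score"],cc,rr,atz(c,(cc,rr),.2))
for x in(.25,.175,.1):print("tcp proj",proj(c,list(s["tcp_pos"][:2])+[x]))
```

```text
[ 0.52473778 -0.23683262  0.33003954] [ 1.79969335e+02  1.04099803e-01 -1.00984988e+01] [-0.10958409  1.32170055  0.04377988]
coir_head_left 0.86 218.8 49.4 [ 0.65037309 -0.20644959  0.2       ]
coir_head_left 0.72 195.3 257.9 [ 0.48705676 -0.14596407  0.2       ]
coir_head_right 0.87 178.9 141.0 [ 0.58972545 -0.15882317  0.2       ]
coir_head_right 0.57 297.2 10.9 [ 0.66550168 -0.26898157  0.2       ]
tcp proj [287.66112748 219.29841249]
tcp proj [287.64777842 193.72191177]
tcp proj [287.63929598 177.46975527]
```

View pics/w1.png

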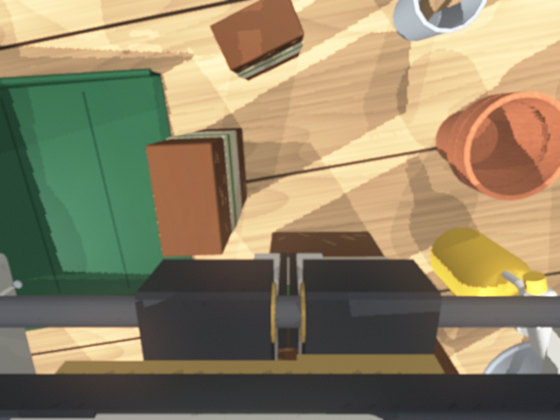

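The wrist view shows the target's top face between (148,140) and (224,253). The big brick is partly hidden under the hand at (270–450, 235–370), so I'll check its clearance.

Run:
```python
from h import *
c=viewer.capture("wrist");t=viewer.capture("top")
for p in((148,147),(224,137),(223,252),(162,254)):print(atz(c,p,.2).round(4))
o=[k for k in outline_of("coir_brick","top") if k["mask"][265,395]]
if o:
  m=o[0]["mask"];print(m.sum())
  for s in(1.25,1.35,1.42,1.5):
    f=fit([t],[m],mk(np.array(box(.055,.1,.2))*s),[.38,-.255,1.4],[.02,.02,.15]);print(s,f.x,f.fun,mk(np.array(box(.055,.1,.2))*s)(f.x)[1::2].round(3).tolist())
cv2.imwrite("pics/t1.png",cv2.resize(t["image"][140:320,270:470],None,fx=3,fy=3,interpolation=cv2.INTER_CUBIC))
```

```text
[ 0.5893 -0.1283  0.2   ]
[ 0.5865 -0.1914  0.2   ]
[ 0.488  -0.1679  0.2   ]
[ 0.4954 -0.1135  0.2   ]
1879
1.25 [ 0.37844455 -0.26679058  2.88223604] -0.8143617021276596 [[0.428, -0.215, 0.25], [0.396, -0.336, 0.25], [0.361, -0.198, 0.25], [0.329, -0.318, 0.25]]
1.35 [ 0.3766075  -0.27061058  2.97675994] -0.9383634431455898 [[0.424, -0.21, 0.27], [0.402, -0.343, 0.27], [0.351, -0.198, 0.27], [0.329, -0.331, 0.27]]
1.42 [ 0.37762384 -0.26651765  2.96334479] -0.9503294475418145 [[0.429, -0.204, 0.284], [0.403, -0.343, 0.284], [0.352, -0.19, 0.284], [0.327, -0.329, 0.284]]
1.5 [ 0.37986254 -0.25694171  3.00879548] -0.8528610354223434 [[0.431, -0.188, 0.3], [0.411, -0.337, 0.3], [0.349, -0.177, 0.3], [0.329, -0.326, 0.3]]
```

View pics/t1.png

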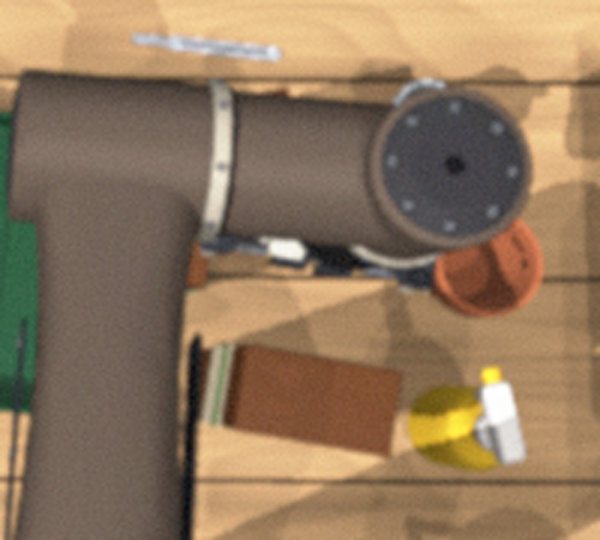

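Run:
```python
from h import *
c=viewer.capture("wrist");print(ray(c,(280,210))[0], r.get_state()["tcp_pos"])
```

```text
[ 0.60211104 -0.2454732   0.48919607] [ 0.5250888  -0.23217305  0.33160313]
```

Call:
move_arm([
  [[0,0,5],[0,0,0]],
  [[0,0,10],[0,0,0]],
  [[0,0,14],[0,0,0]],
  [[0,0,17.6],[0,0,0]],
  [[0,0,17.6],[0,0,0]],
])

```text
time_s: 4.88
tcp_pos: [0.5234, -0.2321, 0.153]
eef_rot: [180.0, 0.3, -9.8]
contact_force: [-0.0, 0.4, 0.2]
gripper_width: 0.0001
gripper_force: 0.0
```

Call:
move_arm([
  [[0,-0.5,0],[0,0,0]],
  [[0,-1,0],[0,0,0]],
  [[0,-1.5,0],[0,0,0]],
  [[0,-2,0],[0,0,0]],
  [[0,-2.5,0],[0,0,0]],
])

```text
time_s: 5.5
tcp_pos: [0.5294, -0.2083, 0.1554]
eef_rot: [-180.0, -0.0, -9.8]
contact_force: [-0.6, 0.3, -0.3]
gripper_width: 0.0006
gripper_force: 0.0
```

Call:
move_arm([
  [[0,-0.3,0],[0,0,0]],
  [[0,-0.6,0],[0,0,0]],
  [[0,-0.9,0],[0,0,0]],
  [[0,-1.2,0],[0,0,0]],
  [[0,-1.5,0],[0,0,0]],
])

```text
time_s: 6.12
tcp_pos: [0.5319, -0.1939, 0.1553]
eef_rot: [180.0, -0.0, -9.8]
contact_force: [-0.6, -1.4, 1.3]
gripper_width: -0.0001
gripper_force: 0.7
```

Call:
move_arm([
  [[0,-0.3,0],[0,0,0]],
  [[0,-0.6,0],[0,0,0]],
  [[0,-0.9,0],[0,0,0]],
  [[0,-1.2,0],[0,0,0]],
  [[0,-1.5,0],[0,0,0]],
])

```text
time_s: 6.75
tcp_pos: [0.5344, -0.1789, 0.1551]
eef_rot: [-180.0, 0.0, -9.8]
contact_force: [-0.6, 0.0, -0.2]
gripper_width: 0.0005
gripper_force: 0.4
```

Run:
```python
from h import *
print(r.get_state()["contact_force"])
c=viewer.capture("scene");cv2.imwrite("pics/s2.png",cv2.resize(c["image"][150:350,120:400],None,fx=2.5,fy=2.5))
```

```text
[-0.56664621  0.04379069 -0.17881718]
```

View pics/s2.png

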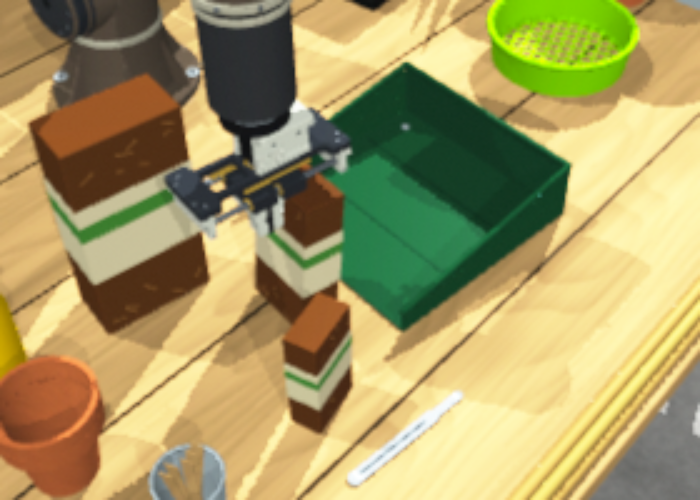

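The crop shows the fingers behind the brick's upper face at about (275,205), with the brick beginning to lean towards the tidy. I'll continue slowly.

Call:
move_arm([
  [[0,-0.3,0],[0,0,0]],
  [[0,-0.6,0],[0,0,0]],
  [[0,-0.9,0],[0,0,0]],
  [[0,-1.2,0],[0,0,0]],
  [[0,-1.5,0],[0,0,0]],
])

```text
time_s: 7.42
tcp_pos: [0.537, -0.1641, 0.1551]
eef_rot: [-180.0, -0.0, -9.8]
contact_force: [0.2, -0.4, -0.2]
gripper_width: 0.0002
gripper_force: 0.3
```

Call:
move_arm([
  [[0,-0.3,0],[0,0,0]],
  [[0,-0.6,0],[0,0,0]],
  [[0,-0.9,0],[0,0,0]],
  [[0,-1.2,0],[0,0,0]],
  [[0,-1.5,0],[0,0,0]],
])

```text
time_s: 8.05
tcp_pos: [0.5396, -0.1493, 0.1551]
eef_rot: [-180.0, 0.0, -9.8]
contact_force: [0.3, -0.5, -0.6]
gripper_width: -0.0
gripper_force: 0.0
```

Call:
move_arm([
  [[0,-0.3,0],[0,0,0]],
  [[0,-0.6,0],[0,0,0]],
  [[0,-0.6,0],[0,0,0]],
  [[0,-0.6,0],[0,0,0]],
  [[0,-0.6,0],[0,0,0]],
])

```text
time_s: 8.68
tcp_pos: [0.5405, -0.1437, 0.1551]
eef_rot: [180.0, -0.0, -9.8]
contact_force: [0.0, 0.4, -0.1]
gripper_width: 0.0003
gripper_force: 0.0
```

Run:
```python
from h import *
print(r.get_state()["contact_force"])
c=viewer.capture("scene");cv2.imwrite("pics/s3.png",cv2.resize(c["image"][150:350,120:400],None,fx=2.5,fy=2.5))
```

```text
[ 0.01533911  0.41099966 -0.13654349]
```

View pics/s3.png

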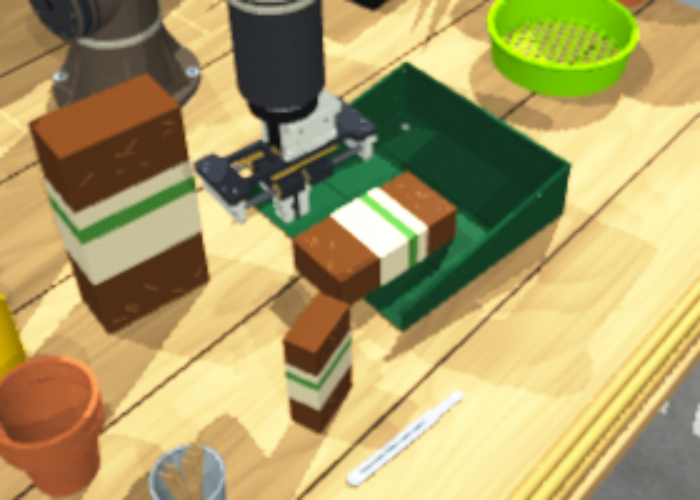

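The brick now lies lengthwise in the tidy, with its foot end at about (330,270) in the crop still outside. I'll back off and measure.

Call:
move_arm([
  [[0,4,0],[0,0,0]],
  [[0,9,0],[0,0,0]],
  [[0,10,0],[0,0,0]],
  [[0,10,0],[0,0,0]],
])

```text
time_s: 9.22
tcp_pos: [0.5232, -0.2428, 0.1549]
eef_rot: [-180.0, 0.0, -9.9]
contact_force: [-0.2, 0.9, 0.6]
gripper_width: 0.0008
gripper_force: 0.0
```

Run:
```python
from h import *
print(r.get_state()["tcp_pos"])
C={n:viewer.capture(n) for n in("wrist","scene")}
B=np.array(box(.2,.1,.055))+[0,0,.002]
best={}
for n in C:
    cv2.imwrite(f"pics/{n}4.png",C[n]["image"])
    for o in outline_of("coir_brick",n):
        if o["score"]<.3: continue
        f=fit([C[n]],[o["mask"]],mk(B),[.55,-.02,1.4],[.02,.03,.15]);print(n,o["score"],o["box"],f.x.round(4),f.fun)
    for l in("coir_foot_left","coir_foot_right"):
        for p in pinpoint(l,n)[:3]:
            rr,cc=p["location"];print(n,l,p["score"],atz(C[n],(cc,rr),.0295).round(3))
```

```text
[ 0.52318256 -0.2427684   0.1549472 ]
wrist 0.89 [276.2, 332.1, 450.6, 375.5] [ 0.55 -0.02  1.4 ] -0.0
wrist 0.74 [0.9, 141.5, 158.6, 277.8] [ 0.5561 -0.0157  1.4479] -0.9799630086313194
wrist 0.72 [136.2, 0.0, 304.7, 62.9] [ 0.55 -0.02  1.4 ] -0.0
wrist coir_foot_left 0.79 [ 0.491 -0.107  0.029]
wrist coir_foot_left 0.6 [ 0.653 -0.204  0.029]
wrist coir_foot_right 0.97 [ 0.594 -0.126  0.029]
scene 0.78 [132.0, 183.4, 204.2, 283.7] [ 0.55 -0.02  1.4 ] -0.0
scene 0.65 [231.7, 267.4, 261.8, 323.3] [ 0.638  -0.1825  1.8011] -0.4415826801045166
scene 0.63 [235.0, 217.0, 304.6, 269.6] [ 0.5555 -0.0182  1.4598] -0.958758109360519
scene coir_foot_left 0.86 [ 0.385 -0.345  0.03 ]
scene coir_foot_left 0.8 [ 0.669 -0.207  0.029]
scene coir_foot_right 0.96 [ 0.691 -0.286  0.029]
scene coir_foot_right 0.93 [ 0.593 -0.118  0.029]
scene coir_foot_right 0.82 [ 0.417 -0.206  0.029]
```

View pics/wrist4.png

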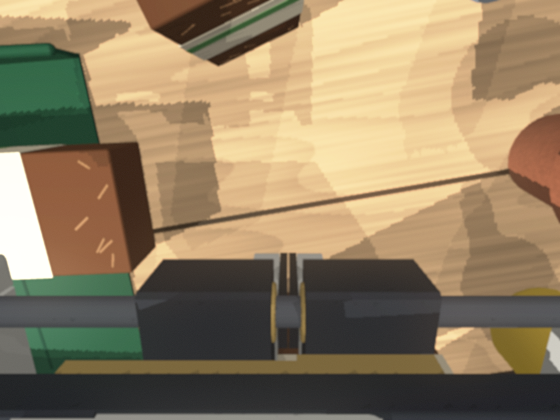

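The wrist view shows the foot end face at (130–155, 143–270), outside the tidy and with free bench behind it. The brick's foot centre is at about (0.542, -0.116), and it has to go in another 37 mm plus a margin.

Call:
move_arm([
  [[0.2,-1,4],[0,0,-0.05]],
  [[0.2,-1.5,8],[0,0,-0.05]],
  [[0.2,-1.9,11],[0,0,-0.05]],
  [[0.2,-1.9,13],[0,0,-0.05]],
  [[0.2,-1.9,13],[0,0,-0.05]],
])

```text
time_s: 10.25
tcp_pos: [0.5276, -0.2234, 0.0237]
eef_rot: [180.0, 0.2, -7.0]
contact_force: [0.5, -0.1, 0.2]
gripper_width: 0.0006
gripper_force: 0.0
```

Call:
move_arm([
  [[0,-2,0],[0,0,0]],
  [[0,-4,0],[0,0,0]],
  [[0,-6,0],[0,0,0]],
  [[0,-7,0],[0,0,0]],
  [[0,-8,0],[0,0,0]],
])

```text
time_s: 10.88
tcp_pos: [0.5386, -0.1434, 0.0253]
eef_rot: [-180.0, -0.0, -6.9]
contact_force: [0.8, 0.3, -0.3]
gripper_width: 0.0005
gripper_force: 0.0
```

Call:
move_arm([
  [[0,-0.6,0],[0,0,0]],
  [[0,-1.2,0],[0,0,0]],
  [[0,-1.8,0],[0,0,0]],
  [[0,-2.4,0],[0,0,0]],
  [[0,-3,0],[0,0,0]],
])

```text
time_s: 11.5
tcp_pos: [0.5419, -0.1145, 0.0251]
eef_rot: [180.0, 0.0, -7.0]
contact_force: [-0.6, -3.4, 0.8]
gripper_width: 0.0005
gripper_force: 1.9
```

```bash
cat > m.py <<'E'
from h import *
print(r.get_state()["tcp_pos"],r.get_state()["contact_force"])
C={n:viewer.capture(n) for n in("wrist","scene")}
B=np.array(box(.2,.1,.055))+[0,0,.003]
for n in C:
    cv2.imwrite(f"pics/{n}_last.png",C[n]["image"])
    for o in outline_of("coir_brick",n):
        f=fit([C[n]],[o["mask"]],mk(B),[.56,.02,1.4],[.02,.03,.15])
        if f.fun<-.7:
            x=f.x;P=mk(B)(x);T=np.array([np.cos(1.477),np.sin(1.477)])
            print(n,x.round(4),f.fun.round(3),"inside mm",(1e3*((P[:,:2]-[.527,.0731])@T+.155)).min().round(1))
E
python3 m.py
```

```text
[ 0.54193734 -0.11450418  0.02505931] [-0.62213532 -3.43469149  0.79833975]
scene [5.6190e-01 1.2000e-03 1.5034e+00] -0.705 inside mm -14.6
```

Contact is made and the brick is sliding at about 3.4 N. Continuing.

Call:
move_arm([
  [[0,-0.7,0],[0,0,0]],
  [[0,-1.4,0],[0,0,0]],
  [[0,-2.1,0],[0,0,0]],
  [[0,-2.8,0],[0,0,0]],
  [[0,-3.5,0],[0,0,0]],
])

```text
time_s: 12.32
tcp_pos: [0.5463, -0.0793, 0.0251]
eef_rot: [180.0, 0.0, -7.0]
contact_force: [0.6, -3.8, 0.4]
gripper_width: 0.0003
gripper_force: 1.9
```

Call:
move_arm([
  [[0,-0.5,0],[0,0,0]],
  [[0,-1,0],[0,0,0]],
  [[0,-1.5,0],[0,0,0]],
  [[0,-1.7,0],[0,0,0]],
  [[0,-1.7,0],[0,0,0]],
])

```text
time_s: 12.95
tcp_pos: [0.5484, -0.0626, 0.0251]
eef_rot: [-180.0, -0.0, -7.0]
contact_force: [-0.7, 0.1, 0.4]
gripper_width: 0.0007
gripper_force: 0.4
```

Call:
move_arm([
  [[0,4,0],[0,0,0]],
  [[0,9,0],[0,0,0]],
  [[0,13,0],[0,0,0]],
  [[0,13,-6],[0,0,0]],
  [[0,13,-12],[0,0,0]],
])

```text
time_s: 13.58
tcp_pos: [0.5323, -0.1926, 0.146]
eef_rot: [-180.0, 0.1, -7.1]
contact_force: [1.2, -0.1, 0.1]
gripper_width: 0.0004
gripper_force: 0.0
```

```bash
python3 m.py
```

```text
[ 0.53228437 -0.19256175  0.14600361] [ 1.17143112 -0.08134497  0.10205721]
wrist [0.5664 0.0562 1.4442] -0.966 inside mm 40.3
scene [0.5649 0.052  1.464 ] -0.918 inside mm 36.9
```

View pics/scene_last.png

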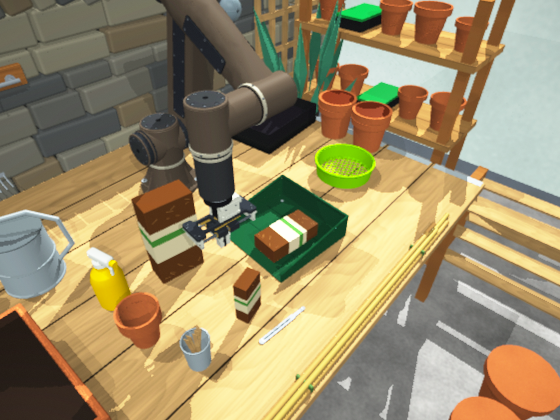

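The brick lies flat in the tidy at about (287,237), nearly 40 mm inside the front edge, and the arm is clear of everything.

```bash
python3 -c "
from plant import r
print(r.close_job())"
```

```text
the job is handed in; nothing more can be done
None
```

The coir brick was tipped into the tidy and pushed until it lay flat, wholly inside, about 37–40 mm behind the front edge; nothing else was touched, and the job was handed in at about 14 s.

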